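# Count a cocoa refill and bring the shaker round to the front

### The arm

A 6-joint arm with a two-finger parallel gripper is mounted at the origin on a cart in front of the work surface, level with it; the furniture and walls round the work are solid. World frame = base frame: x ahead of the robot, y to its left, z up, the work surface at z = 0. Lengths are in m, angles in degrees, forces in N, time in s.
With the tool pointing down it reaches from about 0.15 to 0.775 m from the base axis. Payload 6.1 kg.
Tool frame: the origin (TCP) lies where the fingers leave the gripper's body, on its centre line; the fingertips stand 73 mm ahead of it and the grasp point (between the pads) lies 54 mm ahead of it (r.tips_ahead is the distance from the TCP to the fingertips, in m); z points along the fingers, y is the line along which they close (so a half turn about z gives the same grasp; the last joint's range is limited). The gripper opens to 85 mm and grips with 20 to 120 N. Pads are 22 mm wide; open, the fingers measure 114 mm over their backs; the gripper's body (76 mm by 85 mm) begins 54 mm behind the grasp point. The pads swing forward as they close: fully open they stand 13 mm farther back than shut.
Start: joints at [64.572, 7.208, -2.269, 80.523, 0, 90], TCP at [0.225, 0.474, 0.304] pointing down, gripper open.
Joint ranges: [-155.77, 155.77], [-54.66, 111.73], [-72.52, 77.12], [-102.08, 115.82], [-83.92, 84.16], [-180, 180]. Speed limits (degrees/s): [136.94, 136.94, 172.46, 180, 180, 180].

### API

Orientations are given as [roll, pitch, yaw] about the fixed x, y, z axes, in that order (R = Rz(yaw) Ry(pitch) Rx(roll)).
In Python, from plant import state, camera, r gives the robot as it stands.
- The arm moves only by the tool drive_tool, never from a script. Its arguments are lists of equal length, an entry for each row: "angular": the turn, a rotation vector about the tool's x, y, z as a fraction of full scale, a list of three; "delta_pos": the shift along the tool's x, y, z as a fraction of full scale, a list of three; "grip": the closure in counts, from 0 (fully open) to 255 (shut). A call has exactly 8 rows; each row is the pose to reach, as a shift and turn from the pose commanded when the call began, along the tool's axes at that moment, turning the shorter way round; what a row does not reach only later rows make up. Full scale, the value 1, is 0.8 m for a shift and pi rad for a turn. A row lasts 1/8 s, in which the tool goes at most 62.5 mm and 10.7 degrees, less where a joint would pass 70% of its speed; a pose out of reach is approached as far as the arm can. A call with a number of a shift or a turn outside -1 to 1 is refused whole. A call with a gripper value outside its range is refused whole. The fingers move at their own pace and stop on an object; "newtons" is the grip in N (left out, the last holds). Time passes only in rows, so rows that repeat a pose let the fingers close, or fill a call up. It gives the time, the measured TCP pose, the force, the opening and the grip force at its end, in the units of the state.
- state(): the state, without advancing time (a new reading comes with each control period).
- camera(name): name is "scene" or "top" or "wrist"; returns a dict with "color" (480x640x3 uint8, blue, green, red), "fx", "fy", "cx", "cy" (pixels), "world_from_camera" (4x4, takes a point from camera to world coordinates); the wrist camera has in their place "mount" (4x4, takes a point from camera to tool coordinates, whose origin is the TCP and whose axes are the flange's). Camera axes: x right, y up, looking along -z (the intrinsics and any distortion apply to the point x, -y, -z); pixel columns grow to the right and rows downward; lengths in m; the calibration is good to about 2 mm. The wrist camera is an equidistant fisheye: a pixel r from the principal point sees the ray r / f radians off the axis. A picture is of the moment at which its call begins: read the wrist's pose just before it. There is no depth.
- r.hand_in(): hands the job in; it is judged then, once.
The state is a dict: "time": time; "qpos": joint angles; "qd": joint speeds; "effort": joint torques, N m; "ee_pos": TCP position; "orientation": TCP orientation; "force": force on the tool from outside, world axes, zero at the start; "moment": the same for the moment, N m; "gripper_width": opening from 0.0 (shut) to 1.0 (fully open); "grasp_force": force on a finger pad.
Only numpy, scipy, OpenCV 4.12 (cv2) and the standard library are available. Lean on these libraries where they do the work, as an engineer would, in place of code of your own. Each camera call takes 0.05 s, during which the arm holds its last target. There are 200 camera calls.

### The job

Log a cocoa refill on the tally counter: swing its thumb lever all the way to its stop and let it spring back. Then turn the topping carousel (it has a bar handle on top) until the cocoa shaker stands in front, in line with the pointer on the carousel's foot; the robot must not touch what stands on the carousel or knock any of it over, nor shift the tamper or the milk pitcher. Finish while still gripping the bar handle, holding the carousel still: the program ends without letting go.

Things in the scene. Friction and masses are not known exactly. Their poses are not given: they have to be found in the camera images.
- carousel_base: Fixed foot of the carousel: a dark steel disc 176 mm across and 14 mm high; a 14 mm wide steel tongue with a 26 mm high pin at its end (130 mm from the centre) points to the foot's front. Origin at the centre of its underside, on the carousel's vertical turning axis; its own -x axis points along the tongue to the front, z up. The foot is bolted down and may stand at any yaw within about 0.35 rad of facing the robot.
- carousel (a joint): Turn of the carousel on its foot, rad, counter-clockwise from above; 0: bar handle along the foot's x axis. Free from -6.3 to 6.3 (friction 0.05 N m, no spring). Wooden plate 236 mm across, top at z = 26 mm, rim 5 mm higher; 14 mm post. The angle says nothing of where the loose containers stand. The bar can slip a little in the jaws: look again at the shaker after turning.
- handle_grip (a point): Point to grip the wooden bar handle on top of the carousel's post, on the turning axis, 178 mm above the worktop. The bar is 64 mm long (this point's x axis), 14 mm thick (its y axis) and 28 mm high, from 162 to 190 mm above the worktop; it is fixed to the plate and turns with it.
- cocoa_shaker: The cocoa shaker: a white cylinder with a slightly wider, softly domed lid, 66 mm across and 97 mm high, standing loose on the carousel plate. Origin at the centre of its underside. It rides on the plate by friction about 76 mm from the axis. It is to end in front.
- lid_jar: Glass jar with a flat, wide screw lid, 65 mm across, 100 mm high, loose on the carousel. Origin at the centre of its underside. Not to be touched.
- steel_cup: Low open steel cup, 58 mm across, 52 mm high, loose on the carousel. Origin at the centre of its underside. Not to be touched.
- dropper_bottle: Slim bottle with a dropper top, 33 mm across, 102 mm high, loose on the carousel. Origin at the centre of its underside. Not to be touched.
- counter: The tally counter: a black box 92 x 76 mm (x, y) and 34 mm high, fixed to the worktop, with four small number drums in its front face. Origin at the centre of its underside; its own -x axis points to its front, +y to the left as seen from the robot, z up.
- lever_pivot (a point): Vertical axis of the counter's thumb lever, on the counter's top, 24 mm behind the middle, 36 mm above the worktop. Axes are the counter's.
- lever (a joint): Thumb lever of the counter, in rad: 0 at rest, 1.1 at its stop. At rest the arm points from the pivot to the counter's front, 0.55 rad to the counter's -y side (the right, seen from the robot), and it swings towards the counter's +y side (clockwise from above), to 0.55 rad on the other side. A spring returns it to 0 when let go; it takes about 0.7 N at the tab to start and 2.8 N at the stop.
- lever_tab (a point): Middle of the upright steel tab at the lever's end, 58 mm from the pivot axis and 62 mm above the worktop at all times. The tab is 22 mm wide along the arm, 8 mm thick along its path, and reaches from 38 to 80 mm above the worktop; the space above the counter on either side of it is free above 46 mm. The counter's top is at 34 mm.
- tamper: Coffee tamper with a turned wooden handle, 58 mm across, 86 mm high, standing loose behind the counter. Origin at the centre of its underside. A bystander.
- milk_pitcher: Small steel milk pitcher, 74 x 100 x 91 mm, standing loose to the left of the carousel. Origin at the underside. A bystander.
Not all that is in view belongs to the job. What is shaped like the cocoa_shaker but green is not meant.

How it is judged (in metres and radians):
On the way, in this order (a step that is already met when the one before it is completed fails the run):
1. the counter's lever is swung to its stop (value of joint lever above 1.03 rad), for 0.05 s.
2. the lever is let go and has sprung back (value of joint lever below 0.08 rad), for 0.1 s.
3. the carousel has brought the cocoa shaker to the front (x of cocoa_shaker in the frame of carousel_base below -0.055 m and y of cocoa_shaker in the frame of carousel_base between -0.014 and 0.014 m), for 0.2 s.
At the end, for the whole second after the job is handed in: Shaker upright on the plate in front, within 14 mm either side of the axis-to-pointer line; carousel still (under 0.05 rad/s); gripper holding the bar (over 2 N, grasp point within 35 mm of the grip point); counter lever back at rest (within 0.08 rad) (all of step 3 and z of cocoa_shaker in the frame of carousel_base above 0.022 m and angle between cocoa_shaker's own z axis and vertical below 0.15 rad and velocity of joint carousel between -0.05 and 0.05 rad/s and value of joint lever below 0.08 rad and contact force between the fingers and carousel above 2 N and distance between the grasp point and handle_grip below 0.035 m); the arm keeps its last pose, push and grip.
It fails at once if the robot touches something that stands on the carousel (contact force between any of the arm, the fingers and cocoa_shaker above 0.5 N or contact force between any of the arm, the fingers and lid_jar above 0.5 N or contact force between any of the arm, the fingers and steel_cup above 0.5 N or contact force between any of the arm, the fingers and dropper_bottle above 0.5 N).
It fails at once if something on the carousel is knocked over (angle between any of cocoa_shaker, lid_jar, steel_cup, dropper_bottle's own z axis and vertical above 0.5 rad).
It fails at once if the tamper or the milk pitcher is shifted by more than 30 mm (distance of any of tamper, milk_pitcher from where it was at the start of the episode above 0.03 m).
It also fails if it takes over 67 s, if anything falls off the work surface, if the arm or the gripper's body presses on something with over 40 N, if the wrist force passes 120 N, or if a joint passes its speed limit or range.

## Working session

There is one attempt and no reset: what is moved stays moved. The work goes in short steps, Python scripts to look and compute and a tool call to move; the robot and the scene stay as the last step left them, time stands still between calls to the robot, and variables do not carry over. Pictures are saved under pics/ and viewed, at most 12 in all, crops included, and the job is handed in when it is done.

Besides the shell and the picture viewer there is one more tool, called after "Call:" by a JSON object that holds its "name" and its "arguments", one argument or row to a line. drive_tool: Moves the arm, as the interface text tells. Shift numbers are shares of 0.8 m and turn numbers shares of pi rad, none past 1 either way. Its arguments: {"type":"object","properties":{"angular":{"type":"array","items":{"type":"array","items":{"type":"number","minimum":-1,"maximum":1}}},"delta_pos":{"type":"array","items":{"type":"array","items":{"type":"number","minimum":-1,"maximum":1}}},"grip":{"type":"array","items":{"type":"number"}},"newtons":{"type":"number"}},"required":["angular","delta_pos","grip"]}

```bash
mkdir -p pics; cat > h.py <<'E'
import numpy as np, cv2, json
from plant import state, camera, r
from scipy.spatial.transform import Rotation as R
def ray(c,u,v):
    M=np.array(c["world_from_camera"]); d=M[:3,:3]@np.array([(u-c["cx"])/c["fx"],-(v-c["cy"])/c["fy"],-1.]); return M[:3,3],d
def at(c,u,v,z):
    o,d=ray(c,u,v); return o+d*(z-o[2])/d[2]
def proj(c,p):
    M=np.linalg.inv(np.array(c["world_from_camera"])); q=M[:3,:3]@np.array(p)+M[:3,3]
    return c["cx"]+c["fx"]*q[0]/-q[2], c["cy"]-c["fy"]*q[1]/-q[2]
E
python3 - <<'E'
from h import *
s=state();print(s)
for n in("scene","top"):
    c=camera(n);cv2.imwrite(f"pics/{n}0.png",c["color"]);print(n,c.keys(),c["fx"],c["cx"],c["cy"],np.round(c["world_from_camera"],3))
E
```

```text
{'time': 0.0, 'qpos': array([ 6.45728259e+01,  7.24055652e+00, -2.32708909e+00,  8.05230137e+01,
       -1.62575439e-03,  9.00002354e+01]), 'qd': array([ 0.0878774 , -0.06576281,  0.05586925,  0.00504169, -0.07034868,
        0.00418197]), 'effort': array([ 2.34118190e-03, -4.35917401e+01,  3.52922201e+01,  1.70640479e-02,
        7.35383833e-05,  2.36068189e-06]), 'ee_pos': array([0.2252955 , 0.47387631, 0.30312944]), 'orientation': array([-1.79909341e+02,  1.62612482e-03,  1.54572593e+02]), 'force': array([ 0.07649024, -0.07629088,  0.86022392]), 'moment': array([-0.03631201, -0.02161692,  0.00434864]), 'grasp_force': 0.0, 'gripper_width': 0.9974344725348836}
scene dict_keys(['color', 'fx', 'fy', 'cx', 'cy', 'world_from_camera']) 488.74154318179785 322.60352174603355 243.23636786675502 [[ 0.725  0.315 -0.612 -0.129]
 [-0.688  0.319 -0.651 -0.664]
 [-0.01   0.894  0.448  0.623]
 [ 0.     0.     0.     1.   ]]
top dict_keys(['color', 'fx', 'fy', 'cx', 'cy', 'world_from_camera']) 436.8741251824841 315.34104269388865 245.24314163892046 [[ 0.444  0.786 -0.43   0.005]
 [-0.896  0.389 -0.215 -0.243]
 [-0.002  0.481  0.877  1.235]
 [ 0.     0.     0.     1.   ]]
```

View pics/top0.png

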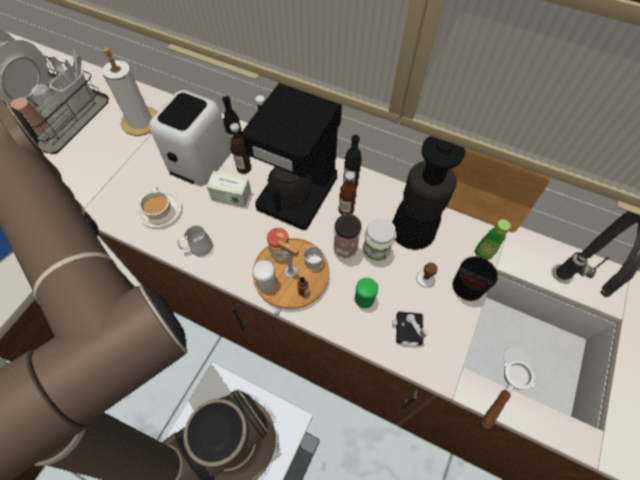

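View pics/scene0.png

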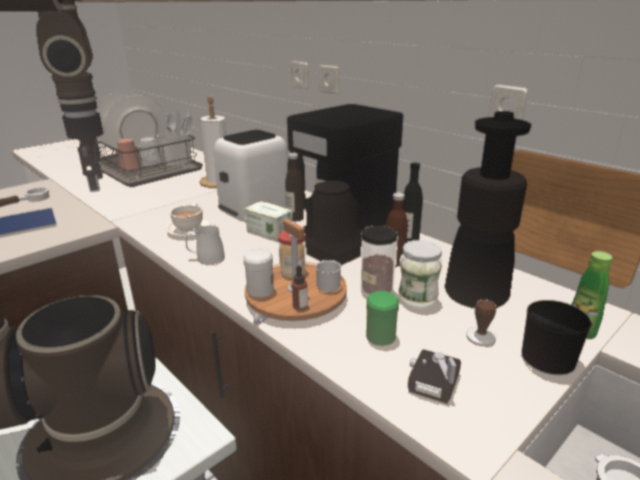

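The top picture shows the white shaker at (264,277) on the carousel and the green lookalike at (366,292) on the worktop. The white one on the plate fits the description, so the green one is not meant. The counter is at (410,328). I'll enlarge these areas to confirm.

```bash
python3 - <<'E'
import cv2,numpy as np
t=cv2.imread("pics/top0.png");s=cv2.imread("pics/scene0.png")
def cr(i,x,y,w,h):return cv2.resize(i[y:y+h,x:x+w],(400,300),interpolation=cv2.INTER_CUBIC)
a=np.vstack([np.hstack([cr(t,240,220,100,75+25*0),cr(t,385,305,52,39)]),np.hstack([cr(s,228,212,140,105),cr(s,394,340,80,60)])])
# second row left shows carousel incl. pointer; top-left lower part separately
cv2.imwrite("pics/c1.png",a)
b=np.hstack([cr(t,240,225,128,96),cr(t,240,225,128,96)]);cv2.imwrite("pics/c1b.png",cv2.resize(t[225:321,240:368],(800,600),interpolation=cv2.INTER_CUBIC))
E
```

```text
(no output)
```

View pics/c1.png

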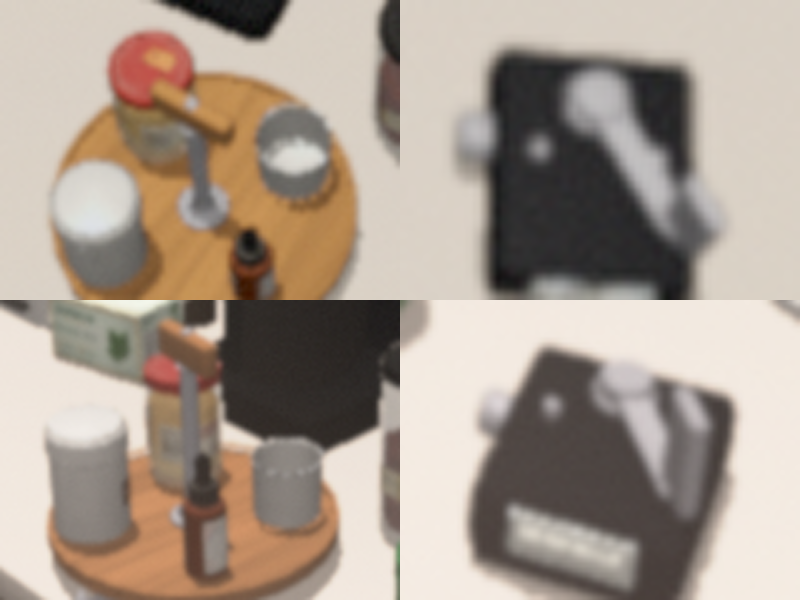

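View pics/c1b.png

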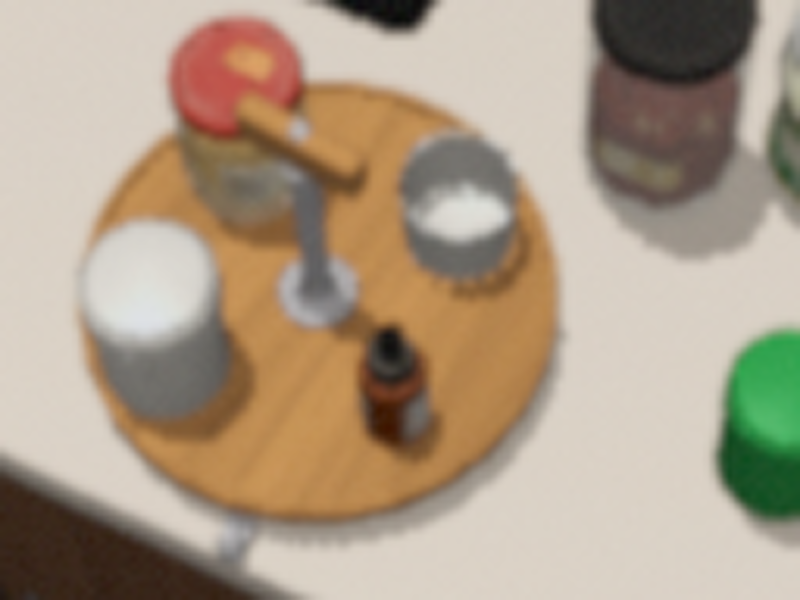

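The crops confirm the white shaker (lid at crop (152,282)) standing on the plate. In the same crop the post flange is at (318,293), the bar runs from (240,105) to (362,175), and the pointer pin is at (236,535). The lever pivot is at top pixel (410.7,317.7) and the tab is at about (424,333).

```bash
python3 - <<'E'
from h import *
c=camera("top");s=camera("scene")
T=lambda x,y,z:np.round(at(c,240+x/6.25,225+y/6.25,z),4)
print("post",T(318,293,.03),"bar",T(300,142,.183),"barends",T(240,105,.18),T(362,175,.18))
print("shk lid",T(151,284,.118),"base",T(166,372,.026),"pin",T(236,535,.02))
# plate ellipse
hsv=cv2.cvtColor(c["color"],cv2.COLOR_BGR2HSV)
for n,x,y,z in [("cup",460,175,.078),("jarlid",235,78,.126),("drop",390,345,.128)]:print(n,T(x,y,z))
C=lambda x,y,z:np.round(at(c,385+(x-400)/7.69,305+y/7.69,z),4)
print("pivot",C(598,98,.04),"cornBL",C(500,58,.034),"BR",C(688,70,.034),"FL",C(496,285,.034),"tabtop",C(703,200,.08))
S=lambda x,y,z:np.round(at(s,394+(x-400)/5,340+(y-300)/5,z),4)
print("scene pivot",S(624,375,.04),"BL",S(545,350,.034),"BR",S(733,405,.034),"FL",S(480,485,.034),"tabtop",S(690,400,.08),"tabbot",S(686,512,.038))
S2=lambda x,y,z:np.round(at(s,228+x/2.857,212+(y-300)/2.857,z),4)
print("scene post",S2(183,516,.03),"bar",S2(187,345,.178),"lid",S2(87,428,.118),"base",S2(92,525,.026),"pin",np.round(at(s,258,318,.02),4))
# fit plate circle by top image: orange mask contour
m=cv2.inRange(hsv,(8,110,90),(22,255,255));m[:, :245]=0;m[:,335:]=0;m[:235]=0;m[312:]=0
cn=max(cv2.findContours(m,0,1)[0],key=cv2.contourArea)
h=cv2.convexHull(cn)[:,0];P=np.array([at(c,u,v,.031)[:2] for u,v in h])
from scipy.optimize import least_squares
f=least_squares(lambda q:np.hypot(*(P-q[:2]).T)-.117,P.mean(0),loss="soft_l1",f_scale=.003);print("plate",f.x)
E
```

```text
post [0.4813 0.0788 0.03  ] bar [0.4819 0.0792 0.183 ] barends [0.4879 0.1128 0.18  ] [0.4808 0.0482 0.18  ]
shk lid [0.417  0.1251 0.118 ] base [0.4133 0.1258 0.026 ] pin [0.3574 0.0572 0.02  ]
cup [0.5476 0.0343 0.078 ]
jarlid [0.5243 0.14   0.126 ]
drop [0.4342 0.0121 0.128 ]
pivot [ 0.5014 -0.2988  0.04  ] cornBL [ 0.5024 -0.2606  0.034 ] BR [ 0.5292 -0.3255  0.034 ] FL [ 0.4205 -0.2908  0.034 ] tabtop [ 0.4657 -0.3435  0.08  ]
scene pivot [ 0.5054 -0.2941  0.04  ] BL [ 0.5029 -0.2615  0.034 ] BR [ 0.5261 -0.3273  0.034 ] FL [ 0.427  -0.2894  0.034 ] tabtop [ 0.4669 -0.3422  0.08  ] tabbot [ 0.4627 -0.3487  0.038 ]
scene post [0.4747 0.0833 0.03  ] bar [0.4856 0.0828 0.178 ] lid [0.4152 0.1217 0.118 ] base [0.4178 0.129  0.026 ] pin [0.3546 0.0535 0.02  ]
plate [0.48183095 0.0807463 ]
```

```bash
cat >> h.py <<'E'
def rows(wps):
    "wps: list of (x,y,z,yaw) tool-down targets -> drive rows from measured pose"
    s=state(); Q=R.from_euler("xyz",s["orientation"],degrees=True); p=np.array(s["ee_pos"])
    for w in wps:
        d=Q.inv().apply(np.array(w[:3])-p)/.8
        a=(Q.inv()*R.from_euler("xyz",[180,0,w[3]],degrees=True)).as_rotvec()/np.pi
        print(np.round(a,3).tolist(),np.round(d,4).tolist())
def push(f,over=0,off=.0185,piv=(.5035,-.2965),z=.124):
    e=lambda a:np.array([np.cos(np.radians(a)),np.sin(np.radians(a))])
    p=np.array(piv)+.058*e(f)+(off-over)*e(f+90); return (*p,z,f)
E
python3 - <<'E'
from h import *
print(r.tips_ahead)
rows([push(232,off=.034,z=.25)])
E
```

```text
0.0726
[-0.0, -0.0, -0.43] [-0.7532, -0.8005, 0.0676]
```

Call:
{"name": "drive_tool", "arguments": {
  "angular": [
    [0,0,-0.43],
    [0,0,-0.43],
    [0,0,-0.43],
    [0,0,-0.43],
    [0,0,-0.43],
    [0,0,-0.43],
    [0,0,-0.43],
    [0,0,-0.43]
  ],
  "delta_pos": [
    [-0.753,-0.8,0],
    [-0.753,-0.8,0],
    [-0.753,-0.8,0],
    [-0.753,-0.8,0],
    [-0.753,-0.8,0],
    [-0.753,-0.8,0],
    [-0.753,-0.8,0],
    [-0.753,-0.8,0]
  ],
  "grip": [255,255,255,255,255,255,255,255],
  "newtons": 40
}}

```text
time: 1.2
ee_pos: [0.3594, 0.0702, 0.3042]
orientation: [-180.0, 0.0, -132.4]
force: [0.0, 0.5, -0.2]
gripper_width: -0.001
grasp_force: 0.0
```

```bash
python3 - <<'E'
from h import *
s=state();print(s["time"],s["ee_pos"],s["orientation"],s["gripper_width"],s["qpos"])
rows([push(232,off=.034,z=.25)])
E
```

```text
1.2 [0.35944485 0.07016858 0.30423111] [-1.79980501e+02  2.75336749e-02 -1.32436546e+02] -0.0011432786307768014 [ 1.10455725e+01 -1.00092308e+01 -1.89581308e+01  8.10173685e+01
  7.13684103e-04 -3.65178767e+01]
[-0.0, 0.0, -0.025] [0.2858, -0.4901, 0.0678]
```

Call:
{"name": "drive_tool", "arguments": {
  "angular": [
    [0,0,-0.025],
    [0,0,-0.025],
    [0,0,-0.025],
    [0,0,-0.025],
    [0,0,-0.025],
    [0,0,-0.025],
    [0,0,-0.025],
    [0,0,-0.025]
  ],
  "delta_pos": [
    [0.286,-0.49,0.068],
    [0.286,-0.49,0.068],
    [0.286,-0.49,0.068],
    [0.286,-0.49,0.068],
    [0.286,-0.49,0.068],
    [0.286,-0.49,0.068],
    [0.286,-0.49,0.068],
    [0.286,-0.49,0.068]
  ],
  "grip": [255,255,255,255,255,255,255,255]
}}

```text
time: 2.2
ee_pos: [0.4922, -0.3652, 0.2478]
orientation: [179.9, -0.0, -128.4]
force: [-0.0, 0.4, -0.7]
gripper_width: -0.003
grasp_force: 0.0
```

```bash
python3 - <<'E'
from h import *
s=state();print(s["time"],s["ee_pos"],s["orientation"])
rows([push(232,off=.034)])
c=camera("wrist");cv2.imwrite("pics/w1.png",c["color"]);print(c["fx"],c["cx"],c["cy"],np.round(c["mount"],3))
M=np.array(c["mount"]);Q=R.from_euler("xyz",s["orientation"],degrees=True).as_matrix()
def wp(p):
    q=np.linalg.inv(M)@np.append(Q.T@(np.array(p)-s["ee_pos"]),1);v=np.array([q[0],-q[1],-q[2]]);n=np.hypot(v[0],v[1]);th=np.arctan2(n,v[2]);return np.round([c["cx"]+c["fx"]*th*v[0]/n,c["cy"]+c["fx"]*th*v[1]/n],1)
print("pivot",wp((.5035,-.2965,.04)),"tab",wp((.4678,-.3422,.08)))
E
```

```text
2.2 [ 0.49223719 -0.36523461  0.24784515] [ 1.79891195e+02 -1.70130121e-02 -1.28375223e+02]
[0.001, -0.0, -0.002] [-0.0039, -0.001, 0.1548]
371.64829954431775 319.59109680927685 238.5932980914126 [[ 0.     0.963  0.27   0.069]
 [ 1.     0.    -0.    -0.002]
 [-0.     0.27  -0.963 -0.069]
 [ 0.     0.     0.     1.   ]]
pivot [363.  299.4] tab [372.4 246. ]
```

View pics/w1.png

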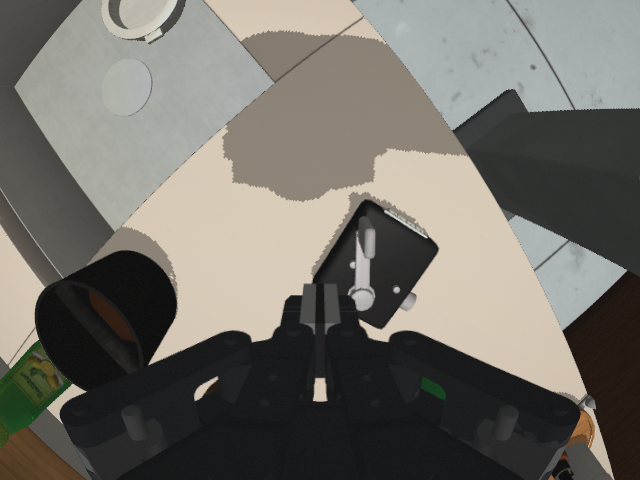

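The wrist view shows the pivot at (362,298) and the tab at (370,240), both within a pixel or two of my estimate. Next I'll descend.

Call:
{"name": "drive_tool", "arguments": {
  "angular": [
    [0,0,0],
    [0,0,0],
    [0,0,0],
    [0,0,0],
    [0,0,0],
    [0,0,0],
    [0,0,0],
    [0,0,0]
  ],
  "delta_pos": [
    [-0.003,0,0.05],
    [-0.003,0,0.1],
    [-0.003,0,0.14],
    [-0.003,0,0.155],
    [-0.003,0,0.155],
    [-0.003,0,0.155],
    [-0.003,0,0.155],
    [-0.003,0,0.155]
  ],
  "grip": [255,255,255,255,255,255,255,255]
}}

```text
time: 3.25
ee_pos: [0.494, -0.3607, 0.1267]
orientation: [-179.9, 0.0, -128.2]
force: [0.1, -0.2, -0.2]
gripper_width: 0.003
grasp_force: 0.0
```

```bash
python3 - <<'E'
from h import *
s=state();print(s["time"],s["ee_pos"],s["orientation"])
rows([push(f) for f in (232,223,214,205,196,187,178)]+[push(173)]+[push(169),push(169,.004)])
E
```

```text
3.25 [ 0.49398861 -0.36068784  0.12668909] [-1.79912040e+02  3.42788637e-03 -1.28215734e+02]
[-0.0, 0.0, -0.001] [0.002, 0.0169, 0.0033]
[-0.0, 0.0, 0.049] [0.0048, 0.0285, 0.0033]
[-0.0, 0.0, 0.099] [0.0057, 0.0404, 0.0033]
[-0.0, 0.0, 0.149] [0.0047, 0.0523, 0.0033]
[-0.0, 0.0, 0.199] [0.0019, 0.0639, 0.0033]
[-0.0, 0.0, 0.249] [-0.0026, 0.075, 0.0032]
[-0.0, 0.0, 0.299] [-0.0089, 0.0851, 0.0032]
[-0.0, 0.0, 0.327] [-0.013, 0.0903, 0.0032]
[-0.0, 0.0, 0.349] [-0.0167, 0.0942, 0.0032]
[-0.0, 0.0, 0.349] [-0.0211, 0.0965, 0.0032]
```

Call:
{"name": "drive_tool", "arguments": {
  "angular": [
    [0,0,0],
    [0,0,0.05],
    [0,0,0.1],
    [0,0,0.15],
    [0,0,0.2],
    [0,0,0.25],
    [0,0,0.3],
    [0,0,0.327]
  ],
  "delta_pos": [
    [0.002,0.017,0.003],
    [0.005,0.0285,0.003],
    [0.0057,0.04,0.003],
    [0.0047,0.052,0.003],
    [0.002,0.064,0.003],
    [-0.0026,0.075,0.003],
    [-0.009,0.085,0.003],
    [-0.013,0.09,0.003]
  ],
  "grip": [255,255,255,255,255,255,255,255]
}}

```text
time: 4.25
ee_pos: [0.4426, -0.3074, 0.1234]
orientation: [-179.9, 0.0, 172.7]
force: [0.2, -3.2, -1.1]
gripper_width: -0.004
grasp_force: 1.2
```

```bash
python3 - <<'E'
from h import *
s=state();print(s["time"],s["ee_pos"],s["orientation"],s["force"],push(173),s["gripper_width"])
rows([push(169),push(169,.002),push(169,.004),push(169,.006)])
c=camera("wrist");cv2.imwrite("pics/w2.png",c["color"])
E
```

```text
4.25 [ 0.44262176 -0.30744551  0.12342846] [-1.79934416e+02  5.06309441e-04  1.72717429e+02] [ 0.24568057 -3.24535177 -1.08584014] (np.float64(0.443677740351808), np.float64(-0.3077936818878659), 0.124, 173) -0.0036911411240897075
[-0.0, 0.0, 0.021] [0.0001, 0.0048, -0.0007]
[-0.0, 0.0, 0.021] [-0.0001, 0.0073, -0.0007]
[-0.0, 0.0, 0.021] [-0.0002, 0.0098, -0.0007]
[-0.0, 0.0, 0.021] [-0.0004, 0.0123, -0.0007]
```

View pics/w2.png

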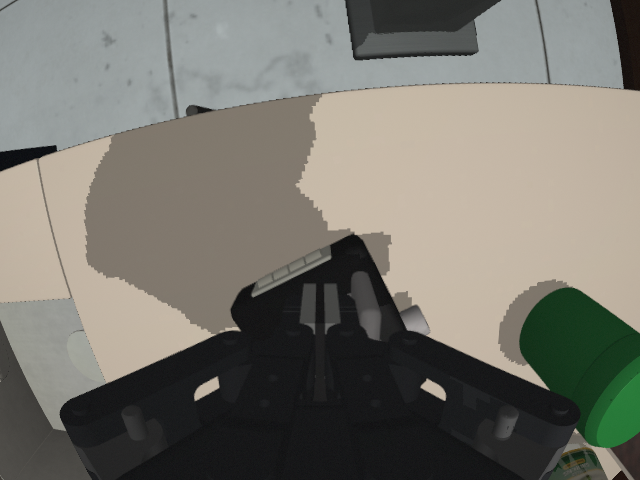

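The tab (365,300) has swung almost to the far side and is touching the fingers. I'll push on to the stop.

Call:
{"name": "drive_tool", "arguments": {
  "angular": [
    [0,0,0.01],
    [0,0,0.02],
    [0,0,0.02],
    [0,0,0.02],
    [0,0,0.02],
    [0,0,0.02],
    [0,0,0.02],
    [0,0,0.02]
  ],
  "delta_pos": [
    [0,0.0025,0],
    [0,0.005,0],
    [0,0.0065,0],
    [0,0.008,0],
    [0,0.009,0],
    [0,0.01,0],
    [0,0.01,0],
    [0,0.01,0]
  ],
  "grip": [255,255,255,255,255,255,255,255]
}}

```text
time: 5.3
ee_pos: [0.4438, -0.302, 0.1234]
orientation: [-179.7, -0.1, 169.3]
force: [-6.3, -12.2, -1.5]
gripper_width: -0.001
grasp_force: 6.3
```

```bash
python3 - <<'E'
from h import *
s=state();print(s["time"],s["ee_pos"],s["orientation"],s["force"],push(169),s["gripper_width"])
e=push(200,off=.034)
rows([push(169,off=.05),push(169,off=.05,z=.30),(.482,.0805,.30,264-360)])
E
```

```text
5.3 [ 0.44376715 -0.30195811  0.12337923] [-1.79673211e+02 -7.32518753e-02  1.69250818e+02] [ -6.28796274 -12.21952133  -1.52977653] (np.float64(0.44303565694556934), np.float64(-0.30359318116194217), 0.124, 169) -0.0013908473951716115
[-0.002, -0.0, 0.001] [0.0007, -0.0416, -0.0005]
[-0.002, -0.0, 0.001] [0.001, -0.0428, -0.2205]
[-0.001, -0.002, -0.526] [0.0425, 0.4773, -0.2234]
```

Force at the lever is now about 14 N, well above the 2.8 N spring load, so it is on the stop. I'll back off slightly and lift away.

Call:
{"name": "drive_tool", "arguments": {
  "angular": [
    [0,0,0],
    [0,0,0],
    [0,0,0],
    [0,0,0],
    [0,0,0],
    [0,0,0.05],
    [0,0,0.1],
    [0,0,0.15]
  ],
  "delta_pos": [
    [0,-0.01,0],
    [0,-0.01,-0.05],
    [0,-0.01,-0.12],
    [0,-0.01,-0.19],
    [0,-0.01,-0.23],
    [0,0.03,-0.23],
    [0,0.09,-0.23],
    [0,0.15,-0.23]
  ],
  "grip": [255,255,255,255,200,100,0,0]
}}

```text
time: 6.3
ee_pos: [0.4671, -0.1803, 0.3073]
orientation: [179.9, -0.0, 142.0]
force: [0.4, 0.7, -0.7]
gripper_width: 0.843
grasp_force: 0.0
```

```bash
python3 - <<'E'
from h import *
s=state();print(s["time"],s["ee_pos"],s["orientation"],s["force"],s["gripper_width"])
rows([(.482,.0805,.30,84)])
c=camera("scene");i=c["color"]
a=np.vstack([np.hstack([cv2.resize(i[340:400,394:474],(400,300),interpolation=2),cv2.resize(i[205:310,228:368],(400,300),interpolation=2)])]);cv2.imwrite("pics/s2.png",a)
E
```

```text
6.3 [ 0.46710661 -0.18030735  0.30733921] [ 1.79892104e+02 -1.63744190e-02  1.42018977e+02] [ 0.44999501  0.68369732 -0.66516257] 0.8427976153590785
[0.001, -0.0, 0.322] [0.1859, 0.2684, 0.0097]
```

View pics/s2.png

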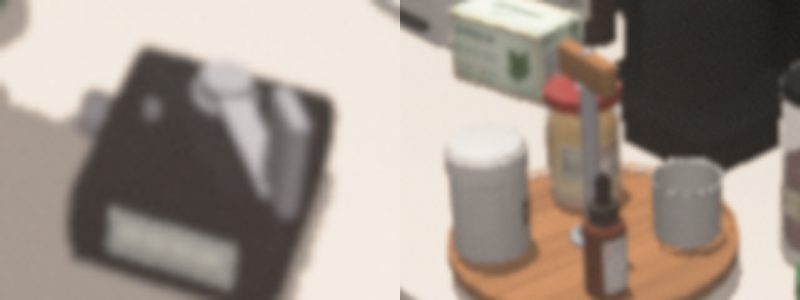

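The lever is back at rest (tab at crop (290,150), as at the start) and the carousel is unchanged. Next I'll move above the bar.

Call:
{"name": "drive_tool", "arguments": {
  "angular": [
    [0,0,0.05],
    [0,0,0.1],
    [0,0,0.16],
    [0,0,0.22],
    [0,0,0.28],
    [0,0,0.322],
    [0,0,0.322],
    [0,0,0.322]
  ],
  "delta_pos": [
    [0.186,0.268,0],
    [0.186,0.268,0],
    [0.186,0.268,0],
    [0.186,0.268,0],
    [0.186,0.268,0],
    [0.186,0.268,0],
    [0.186,0.268,0],
    [0.186,0.268,0]
  ],
  "grip": [0,0,0,0,0,0,0,0]
}}

```text
time: 7.35
ee_pos: [0.48, 0.0787, 0.3074]
orientation: [-180.0, -0.0, 84.5]
force: [-0.3, 0.1, -0.6]
gripper_width: 0.997
grasp_force: 0.0
```

```bash
python3 - <<'E'
from h import *
s=state();print(s["time"],s["ee_pos"],s["orientation"],s["gripper_width"])
rows([(.482,.0805,.232,84)])
c=camera("wrist");cv2.imwrite("pics/w3.png",c["color"])
M=np.array(c["mount"]);Q=R.from_euler("xyz",s["orientation"],degrees=True).as_matrix()
for p in [(.482,.0805,.19)]+[(.482+k*.032*np.cos(1.466),.0805+k*.032*np.sin(1.466),.19) for k in(-1,1)]:
    q=np.linalg.inv(M)@np.append(Q.T@(np.array(p)-s["ee_pos"]),1);v=np.array([q[0],-q[1],-q[2]]);n=np.hypot(v[0],v[1]);th=np.arctan2(n,v[2]);print(np.round([c["cx"]+c["fx"]*th*v[0]/n,c["cy"]+c["fx"]*th*v[1]/n],1))
E
```

```text
7.35 [0.47998963 0.0787372  0.30735274] [-1.79991076e+02 -3.48352319e-02  8.45300543e+01] 0.9966149432979363
[-0.0, -0.0, 0.003] [0.0024, 0.0023, 0.0942]
[319.7 262.1]
[319.1 315.7]
[320.3 202.6]
```

View pics/w3.png

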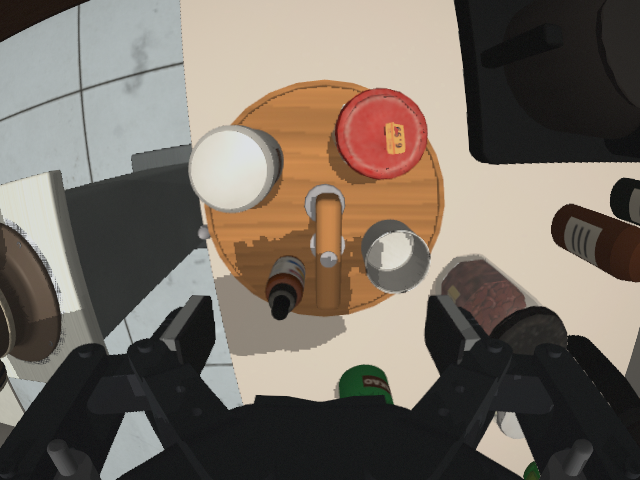

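The bar runs from (327,195) to (328,308), about 8 px right of and 7 px above the prediction. So I'll shift about +4.5 mm in tool y and +4 mm in tool x, then descend and grip.

Call:
{"name": "drive_tool", "arguments": {
  "angular": [
    [0,0,0],
    [0,0,0],
    [0,0,0],
    [0,0,0],
    [0,0,0],
    [0,0,0],
    [0,0,0],
    [0,0,0]
  ],
  "delta_pos": [
    [0.006,0.007,0.03],
    [0.006,0.007,0.065],
    [0.006,0.007,0.094],
    [0.006,0.007,0.094],
    [0.006,0.007,0.094],
    [0.006,0.007,0.094],
    [0.006,0.007,0.094],
    [0.006,0.007,0.094]
  ],
  "grip": [0,0,0,100,255,255,255,255],
  "newtons": 40
}}

```text
time: 8.4
ee_pos: [0.4851, 0.0832, 0.2333]
orientation: [-179.9, -0.0, 84.4]
force: [-6.4, 1.0, 6.8]
gripper_width: 0.185
grasp_force: 38.9
```

Call:
{"name": "drive_tool", "arguments": {
  "angular": [
    [0,0,0],
    [0,0,0],
    [0,0,0],
    [0,0,0],
    [0,0,0],
    [0,0,0],
    [0,0,0],
    [0,0,0]
  ],
  "delta_pos": [
    [0,0,0],
    [0,0,0],
    [0,0,0],
    [0,0,0],
    [0,0,0],
    [0,0,0],
    [0,0,0],
    [0,0,0]
  ],
  "grip": [255,255,255,255,255,255,255,255]
}}

```text
time: 9.4
ee_pos: [0.4851, 0.0832, 0.2333]
orientation: [-179.9, -0.0, 84.4]
force: [-5.7, -0.1, 7.2]
gripper_width: 0.186
grasp_force: 38.9
```

```bash
python3 - <<'E'
from h import *
s=state();print(s["time"],s["ee_pos"],s["orientation"],s["gripper_width"],s["force"],s["moment"],s["grasp_force"],s["qpos"])
E
```

```text
9.4 [0.48506143 0.08319424 0.23333005] [-1.79949597e+02 -3.55321574e-02  8.43970707e+01] 0.18615699836091104 [-5.7208882  -0.09775401  7.16838784] [0.0652873  1.3582884  0.06328179] 38.902580158319324 [ 9.71071578e+00  4.23811077e+00 -1.44348392e+01  7.13662789e+01
  4.75820247e-02  1.05313613e+02]
```

Call:
{"name": "drive_tool", "arguments": {
  "angular": [
    [0,0,-0.005],
    [0,0,-0.018],
    [0,0,-0.037],
    [0,0,-0.06],
    [0,0,-0.083],
    [0,0,-0.102],
    [0,0,-0.115],
    [0,0,-0.12]
  ],
  "delta_pos": [
    [0,0,0],
    [0,0,0],
    [0,0,0],
    [0,0,0],
    [0,0,0],
    [0,0,0],
    [0,0,0],
    [0,0,0]
  ],
  "grip": [255,255,255,255,255,255,255,255]
}}

```text
time: 10.4
ee_pos: [0.4851, 0.0832, 0.2334]
orientation: [-180.0, -0.0, 106.0]
force: [-5.9, -0.0, 5.6]
gripper_width: 0.183
grasp_force: 38.9
```

Call:
{"name": "drive_tool", "arguments": {
  "angular": [
    [0,0,-0.005],
    [0,0,-0.018],
    [0,0,-0.037],
    [0,0,-0.06],
    [0,0,-0.083],
    [0,0,-0.102],
    [0,0,-0.115],
    [0,0,-0.12]
  ],
  "delta_pos": [
    [0,0,0],
    [0,0,0],
    [0,0,0],
    [0,0,0],
    [0,0,0],
    [0,0,0],
    [0,0,0],
    [0,0,0]
  ],
  "grip": [255,255,255,255,255,255,255,255]
}}

```text
time: 11.4
ee_pos: [0.485, 0.0831, 0.2334]
orientation: [-180.0, -0.1, 127.6]
force: [-5.7, 1.2, 6.6]
gripper_width: 0.189
grasp_force: 38.9
```

```bash
python3 - <<'E'
from h import *
s=state();print(s["time"],s["ee_pos"],s["orientation"],s["gripper_width"],s["force"],s["grasp_force"])
t=camera("top");cv2.imwrite("pics/top3.png",t["color"]);c=camera("scene");i=c["color"];cv2.imwrite("pics/scene3.png",i)
w=camera("wrist")["color"];cv2.imwrite("pics/w4raw.png",w)
a=np.vstack([np.hstack([cv2.resize(t["color"][225:321,240:368],(400,300),interpolation=2),cv2.resize(i[225:330,228:368],(400,300),interpolation=2)]),np.hstack([cv2.resize(w,(400,300)),np.zeros((300,400,3),np.uint8)])]);cv2.imwrite("pics/s3.png",a)
E
```

```text
11.4 [0.48503946 0.08314949 0.2333809 ] [-1.79984062e+02 -5.52661627e-02  1.27631177e+02] 0.18886825906470364 [-5.7451      1.19827207  6.59200208] 38.906281501986086
```

View pics/s3.png

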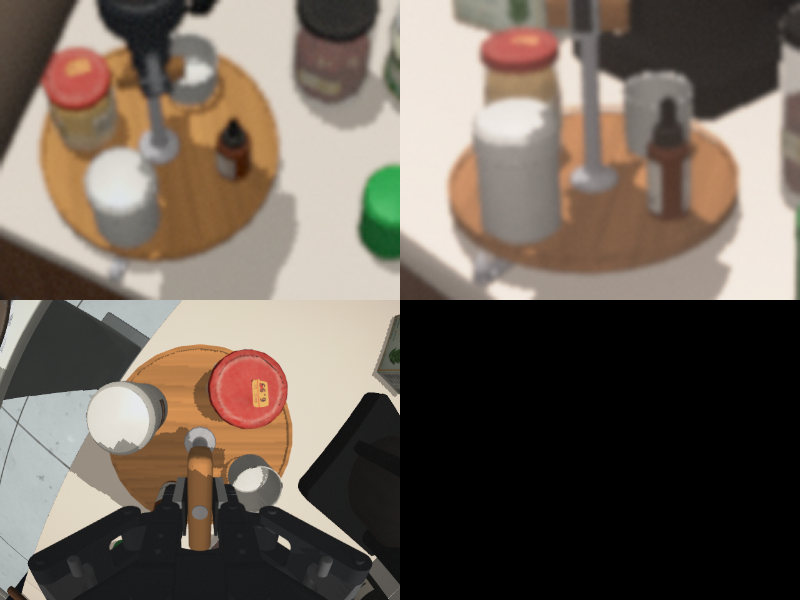

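The shaker is close to the front: lid at top crop (120,180), pin at (120,268), post flange at (158,146). I'll compute the remaining offset.

```bash
python3 - <<'E'
from h import *
c=camera("top");s=camera("scene")
T=lambda x,y,z:at(c,240+x/3.125,225+y/3.125,z)
S=lambda x,y,z:at(s,228+(x-400)/2.857,225+y/2.857,z)
for n,a,l,b,p in [("top",T(158,146,.03),T(121,181,.116),T(127,219,.03),T(121,267,.018)),("scene",S(593,178,.03),S(516,122,.116),S(520,217,.03),S(489,267,.018))]:
    print(n,"axis",a[:2].round(4),"lid",l[:2].round(4),"base",b[:2].round(4),"pin",p[:2].round(4))
    for ax in (a[:2],np.array([.482,.081]),np.array([.485,.083])):
        d=ax-p[:2];yaw=np.arctan2(d[1],d[0])
        for q in (l,b):
            e=q[:2]-ax;print("  yaw",round(np.degrees(yaw),1),"shaker local",np.round([e@[np.cos(yaw),np.sin(yaw)],e@[-np.sin(yaw),np.cos(yaw)]],4))
E
python3 - <<'E'
import cv2,numpy as np
t=cv2.imread("pics/top3.png")[262:322,258:338];s=cv2.imread("pics/scene3.png")[255:330,238:338]
cv2.imwrite("pics/s4.png",np.hstack([cv2.resize(t,(400,300),interpolation=2),cv2.resize(s,(400,300),interpolation=2)]))
E
```

```text
top axis [0.4813 0.0799] lid [0.4022 0.0703] base [0.4008 0.0704] pin [0.3596 0.0554]
  yaw 11.4 shaker local [-0.0795  0.0062]
  yaw 11.4 shaker local [-0.0808  0.0066]
  yaw 11.8 shaker local [-0.0803  0.0059]
  yaw 11.8 shaker local [-0.0817  0.0063]
  yaw 12.4 shaker local [-0.0836  0.0054]
  yaw 12.4 shaker local [-0.085   0.0058]
scene axis [0.4813 0.0787] lid [0.4032 0.0704] base [0.4042 0.0749] pin [0.357  0.0528]
  yaw 11.7 shaker local [-0.0782  0.0078]
  yaw 11.7 shaker local [-0.0763  0.012 ]
  yaw 12.7 shaker local [-0.0792  0.007 ]
  yaw 12.7 shaker local [-0.0773  0.0112]
  yaw 13.3 shaker local [-0.0825  0.0065]
  yaw 13.3 shaker local [-0.0805  0.0107]
```

View pics/s4.png

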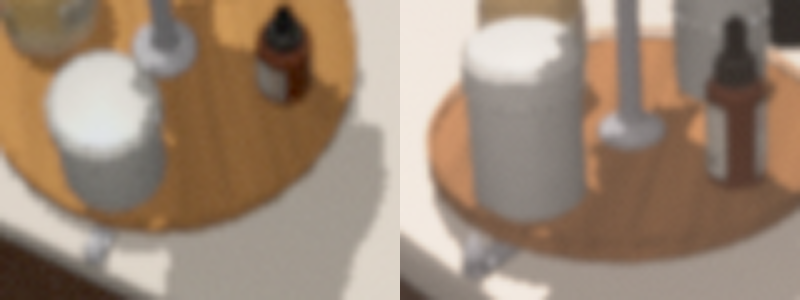

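Both views put the shaker about 6–7 mm off the line on the +y side, so I'll turn about 4.7° further counter-clockwise.

Call:
{"name": "drive_tool", "arguments": {
  "angular": [
    [0,0,-0.004],
    [0,0,-0.01],
    [0,0,-0.017],
    [0,0,-0.023],
    [0,0,-0.026],
    [0,0,-0.026],
    [0,0,-0.026],
    [0,0,-0.026]
  ],
  "delta_pos": [
    [0,0,0],
    [0,0,0],
    [0,0,0],
    [0,0,0],
    [0,0,0],
    [0,0,0],
    [0,0,0],
    [0,0,0]
  ],
  "grip": [255,255,255,255,255,255,255,255]
}}

```text
time: 12.65
ee_pos: [0.485, 0.0832, 0.2333]
orientation: [-180.0, -0.1, 132.3]
force: [-7.1, -0.1, 7.1]
gripper_width: 0.18
grasp_force: 38.9
```

```bash
python3 - <<'E'
from h import *
s=state();print(s["time"],s["orientation"],s["grasp_force"])
t=camera("top")["color"];i=camera("scene")["color"]
cv2.imwrite("pics/s5.png",np.hstack([cv2.resize(t[262:322,258:338],(400,300),interpolation=2),cv2.resize(i[255:330,238:338],(400,300),interpolation=2)]))
E
```

```text
12.65 [-1.79987354e+02 -5.83203054e-02  1.32270091e+02] 38.905855163466185
```

View pics/s5.png

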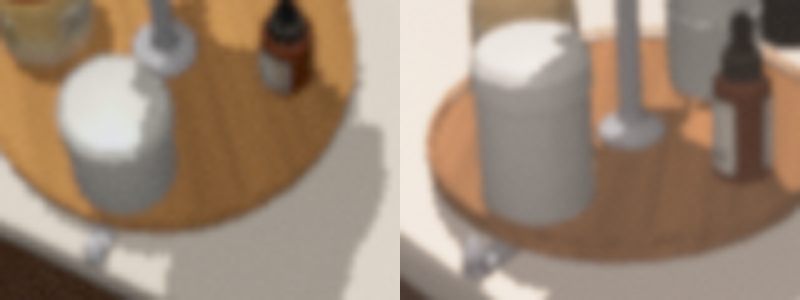

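The shaker lid is now at top crop (116,105), the pin at (98,246) and the flange at (165,50). The shaker looks in line, so I'll check it with numbers.

```bash
python3 - <<'E'
from h import *
c=camera("top");s=camera("scene")
T=lambda x,y,z:at(c,258+x/5,262+y/5,z)
S=lambda x,y,z:at(s,238+(x-400)/4,255+y/4,z)
for a,l,b,p in [(T(165,50,.03),T(116,105,.116),T(124,174,.03),T(99,245,.018)),(S(632,131,.03),S(531,57,.116),S(539,190,.03),S(482,258,.018))]:
    for ax in (a[:2],np.array([.483,.081])):
        d=ax-p[:2];d/=np.hypot(*d)
        for q in (l,b):
            e=q[:2]-ax;print(np.round([e@d,e@[-d[1],d[0]]],4))
print(state()["qd"].round(2))
E
```

```text
[-0.0773 -0.0012]
[-0.0838 -0.0021]
[-0.0798 -0.0021]
[-0.0862 -0.0028]
[-0.0797  0.0014]
[-0.0767  0.0047]
[-0.0828 -0.0001]
[-0.0797  0.0031]
[-0.06 -0.02  0.01 -0.02 -0.01  0.01]
```

The shaker is within about 3 mm of the line, the arm is still and the bar is gripped at 39 N. I'm handing in.

```bash
python3 -c "
from plant import r
print(r.hand_in())"
```

```text
the job is handed in; nothing more can be done
None
```

The job is handed in; no verdict came back. The lever went to its stop and sprang back, and the cocoa shaker stands in front within about 3 mm of the pointer line by camera measurement, with the gripper still holding the bar.

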